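Start the drying fan under its push-latch cover

ROBOT

A 7-joint arm with a two-finger parallel gripper is mounted at the origin on a cart in front of the work surface, level with it; the furniture and walls round the work are solid. World frame = base frame: x ahead of the robot, y to its left, z up, the work surface at z = 0. Lengths are in m, angles in rad, forces in N, time in s.
With the tool pointing down it reaches from about 0.425 to 0.925 m from the base axis. Payload 6.8 kg.
Tool frame: the origin (TCP) lies on the mounting face of the last link; the fingertips stand 173 mm ahead of it and the grasp point (between the pads) lies 155 mm ahead of it; z points along the fingers, y is the line along which they close (so a half turn about z gives the same grasp; the last joint's range is limited). The gripper opens to 85 mm and grips with 20 to 120 N. Pads are 22 mm wide; open, the fingers measure 114 mm over their backs; the gripper's body (76 mm by 85 mm) begins 54 mm behind the grasp point. The pads swing forward as they close: fully open they stand 13 mm farther back than shut.
Start: joints at [1.141, 0.477, 0.022, 1.555, -0.011, 1.109, -0.083], TCP at [0.213, -0.64, 0.405] pointing down, gripper open.
Joint ranges: [-2.96, 2.96], [-0.34, 2.1], [-1.41, 1.46], [0.24, 2.44], [-1.37, 4.51], [0.17, 1.92], [-2.96, 2.96]. Speed limits (rad/s): [2.39, 2.39, 3.14, 3.14, 3.14, 3.14, 3.14].

INTERFACE

Orientations are given as a unit quaternion [w, x, y, z].
In Python, from station import bot gives the robot as it stands. The module is installed in compiled form; this text tells all that it offers.
- The arm moves only by the shell command python3 -m pendant 'ROWS' [FORCE]. ROWS is JSON, a list of rows, each a list of 5 numbers: the finger opening in m, from 0 to 0.0854, then the shift along the tool's x, y, z in m, then the turn about the tool's z in degrees. In form: [[jaw, x, y, z, yaw], ...]. A call has 1 to 12 rows; each row shifts and turns the commanded pose from where the row before left it, along the tool's axes as they then stand; what a row does not reach is not made up. A row lasts 1/12 s, in which the tool goes at most 41.7 mm and 7.16 degrees, less where a joint would pass 70% of its speed; a pose out of reach is approached as far as the arm can. A call with a gripper value outside its range is refused whole. The fingers move at their own pace and stop on an object; FORCE is the grip in N (left out, the last holds). Time passes only in rows, so rows that do not move let the fingers close. It gives the time, the measured TCP pose, the force, the opening and the grip force at its end, in the units of the state.
- bot.get_obs(): the state, without advancing time (a new reading comes with each control period).
- bot.read_camera(name): name is "side" or "top"; returns (picture, depth): 400x640x3 uint8, blue, green, red; 400x640 float32, m along the optical axis (not along the pixel's ray), 0 where there is no reading.
- bot.camera_model(name): a dict with "intrinsics" (3x3 intrinsics, pixels), "R" (3x3) and "t" (3): a world point X has camera coordinates R X + t. Camera axes: x right, y down, z forward; pixel columns grow to the right and rows downward; lengths in m; the calibration is good to about 2 mm. A picture is of the moment at which its call begins. camera_model takes no time and is no camera call.
- bot.hand_in(): hands the job in; it is judged then, once.
Trained networks look in the newest picture that a camera, given by its name, has taken for a name from the list of things; names that differ only in an ending like _2 or _b are one class to them, and where a whole thing is asked for, a point or a joint stands for the part that bears it (a point fixed in the world has none). Each returns a list of dicts, best first, with "score" (0 to 1); they miss things now and then, are a little off and sometimes report something else, mostly with a low value. They report only what shows in the picture. A call takes as long as a camera call.
- bot.boxes_of(name, camera): "at" ([column, row] in pixels, amid what is visible of it).
- bot.trace(name, camera): "mask" (400x640 bool, what is visible of it) and "at" ([column, row] in pixels, amid what is visible of it).
- bot.pinpoint(name, camera): "at" ([column, row] in pixels: a listed point, or the origin of a listed thing).
The state is a dict: "t": time; "q": joint angles; "joint_vel": joint speeds; "joint_torque": joint torques, N m; "eef_pos": TCP position; "tool_rot": TCP orientation; "contact_force": force on the tool from outside, world axes, zero at the start; "torque": the same for the moment, N m; "gripper_width": opening from 0.0 (shut) to 1.0 (fully open); "grasp_force": force on a finger pad.
Only numpy, scipy, OpenCV 4.12 (cv2) and the standard library are available. Lean on these libraries where they do the work, as an engineer would, in place of code of your own. Each camera call takes 0.05 s, during which the arm holds its last target. There are 200 camera calls.

TASK

Start the drying fan at the switch box with the blue cover: press the front of its push-latch cover so that it pops fully open, and press the green half of the rocker switch beneath it down until it is on. Then push the cover back down and press it in so that it latches shut again, and move clear. Do it all by pushing with the fingers: grasp nothing, leave the orange-covered box alone, and leave the jars, the stamp, the cup and the tumbler standing where they are.

Things in the scene. Friction and masses are not known exactly. Their poses are not given: they have to be found in the camera images.
- switch_box: grey switch box with the BLUE cover, fixed to the bench, 170 (x) x 160 (y) x 70 mm high. Origin: centre of its underside; z up, x from its front to its hinge side (away from the robot, turned up to 0.45 rad), y to its left. Opening in the top: x from -71 to +65 mm, y from -67 to +67 mm; the deck inside lies 30 mm above the bench, the rim 70 mm
- cover (a joint): hinge of the blue cover, rad: 0 = latched shut, 1.42 = popped open, almost upright; about -0.05 = pressed in to its stop. Push-push latch: press from 0 to the stop (5 to 6 mm at the press mark, 2 to 4 N; 8 N is firmly on the stop) and let go: a spring swings it open in about 1 s. Push it from open down to the stop and let go: it rests latched at 0. Let go before the stop, it springs back to where it was
- cover_press (a point): centre of the black 26 mm press mark on the outer face of the blue cover, 113 mm from the hinge line, 17 mm from the free front edge; 70 mm above the bench when shut. Moves with the cover; z: out of the outer face, x: along it to the hinge. Cover: 130 mm from hinge to free edge, 128 wide, 6 thick; open, its outer face looks away from the robot, free edge 0.20 m above the bench
- cover_hinge (a point): middle of the cover's hinge line, at (62, 0, 67) mm in the frame of the switch box, fixed to it, with the axes of the box; the hinge line runs along its y, and it lies in the mid-plane of the cover's thickness
- rocker (a joint): rocker switch under the cover, rad: 0 = off (green half raised), 0.32 = on (green half down to its stop, red half raised). It snaps to the nearer end; the half way point is 0.16. About 2 to 4 N on the green half turns it over. A fixed black guard collar stands round it: inside 56 mm along the box's x by 96 mm along its y, centred on the rocker, top 48 mm above the bench; press between its walls
- rocker_green (a point): point on the top face of the green half, 20 mm from the rocker's axis; moves with it, 51 mm above the bench when off, 45 mm when on; axes as the box's when off. The rocker is 60 mm long along the box's y, 34 mm wide along its x, its axis along the box's x at (-33, 0, 40) mm in the box frame; green half at the right (-y), red half at the left (+y)
- other_switch_box: second grey switch box of the same make and size, with an ORANGE cover, fixed to the bench; not to be used. Origin and axes as for switch_box
- other_cover (a joint): hinge of the orange cover, rad: 0 = latched shut (it must stay so); values as for the blue cover
- glaze_jar: blue-labelled underglaze jar with black screw lid, 58 mm across, 73 mm high; loose bystander; origin: centre of its underside
- wood_stamp: small turned wooden stamp, 27 mm across, 61 mm high; loose bystander; origin: centre of its underside
- enamel_cup: white enamel cup with blue rim, 72 mm across, 64 mm high; loose bystander; origin: centre of its underside
- red_jar: red-labelled underglaze jar with black screw lid, 58 mm across, 73 mm high; loose bystander; origin: centre of its underside
- clay_tumbler: grey-brown clay tumbler, 67 mm across, 89 mm high, standing alone at the near left corner of the tray of tumblers; loose bystander; origin: centre of its underside

How it is judged:
By the outcome, as a careful person would: the job done as asked, in the order asked, and still so for the second after the job is handed in, with the robot touching nothing.
It also fails if it takes over 58 s, if anything falls off the work surface, if the arm or the gripper's body presses on something with over 40 N, if the wrist force passes 120 N, or if a joint passes its speed limit or range.

## Working session

There is one attempt and no reset: what is moved stays moved. The work goes in short steps, Python scripts to look and compute and a shell command to move; the robot and the scene stay as the last step left them, time stands still between calls to the robot, and variables do not carry over. Pictures are saved under pics/ and viewed, at most 10 in all, crops included, and the job is handed in when it is done.

```bash
mkdir -p pics; cat > h.py <<'E'
import numpy as np, cv2
from station import bot
def w(cam,at,z=None,depth=None):
    m=bot.camera_model(cam);K=np.array(m["intrinsics"]);R=np.array(m["R"]);t=np.array(m["t"])
    d=np.linalg.inv(K)@[at[0],at[1],1];c=-R.T@t;r=R.T@d
    s=(z-c[2])/r[2] if z is not None else depth
    return c+s*r
E
python3 - <<'E'
from h import *
np.set_printoptions(precision=4,suppress=True)
ims=[]
for cam in("top","side"):
    p,d=bot.read_camera(cam);cv2.imwrite(f"pics/{cam}0.png",p)
    m=bot.camera_model(cam);print(cam,-np.array(m["R"]).T@m["t"])
    for n,z in(("switch_box",0),("cover_press",.07),("cover_hinge",.067),("other_switch_box",0),("glaze_jar",0),("wood_stamp",0),("enamel_cup",0),("red_jar",0),("clay_tumbler",0)):
        for r in bot.pinpoint(n,cam)[:2]: print(n,round(r["score"],2),np.round(r["at"]),w(cam,r["at"],z))
s=bot.get_obs();print(s["eef_pos"],s["tool_rot"],s["t"],s["contact_force"])
E
```

```text
top [ 0.2136 -0.0234  1.4413]
switch_box 0.77 [240. 205.] [0.4533 0.2073 0.    ]
cover_press 0.69 [243. 220.] [0.4014 0.1864 0.07  ]
cover_hinge 0.86 [234. 179.] [0.5162 0.2172 0.067 ]
other_switch_box 0.97 [402. 208.] [ 0.4516 -0.2585  0.    ]
other_switch_box 0.61 [186. 163.] [0.576  0.3718 0.    ]
glaze_jar 0.77 [330. 198.] [ 0.4784 -0.0519  0.    ]
wood_stamp 0.6 [337. 224.] [ 0.4022 -0.0718  0.    ]
enamel_cup 0.81 [189. 162.] [0.5788 0.3641 0.    ]
enamel_cup 0.29 [403. 205.] [ 0.4612 -0.2621  0.    ]
red_jar 0.81 [329. 171.] [ 0.5586 -0.0479  0.    ]
clay_tumbler 0.66 [462. 187.] [ 0.5147 -0.4342  0.    ]
side [0.0361 1.0246 0.5475]
switch_box 0.71 [288. 255.] [0.4546 0.1998 0.    ]
cover_press 0.96 [310. 234.] [0.3965 0.201  0.07  ]
cover_press 0.41 [260. 226.] [0.5205 0.2107 0.07  ]
cover_hinge 0.92 [259. 226.] [0.5259 0.2072 0.067 ]
other_switch_box 0.95 [350. 188.] [ 0.4567 -0.2599  0.    ]
glaze_jar 0.73 [315. 215.] [ 0.4829 -0.0311  0.    ]
wood_stamp 0.31 [318. 214.] [ 0.4766 -0.0404  0.    ]
enamel_cup 0.89 [200. 282.] [0.5756 0.3777 0.    ]
enamel_cup 0.18 [346. 218.] [ 0.3939 -0.0469  0.    ]
red_jar 0.78 [295. 209.] [ 0.5501 -0.0406  0.    ]
clay_tumbler 0.88 [353. 170.] [ 0.5039 -0.4303  0.    ]
[ 0.2135 -0.6404  0.4047] [0.     0.9871 0.1602 0.    ] 1.0 [-0.394  -0.2751 -0.6895]
```

View pics/top0.png

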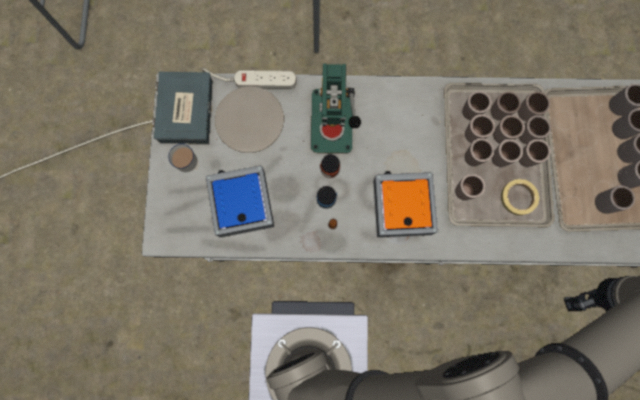

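View pics/side0.png

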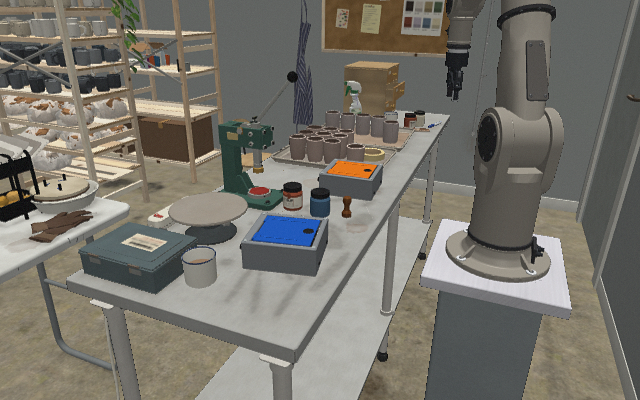

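The blue box is near (240,201) in the top view, with its press mark at (241,217). The stamp and jars stand well to its right, and the cup is to the left behind it. Next I fit the box pose from the blue cover.

```bash
python3 - <<'E'
from h import *
np.set_printoptions(precision=4,suppress=True)
for cam in("top","side"):
    p,d=bot.read_camera(cam);hsv=cv2.cvtColor(p,cv2.COLOR_BGR2HSV)
    m=cv2.inRange(hsv,(105,150,80),(130,255,255))
    n,l,s,c=cv2.connectedComponentsWithStats(m);i=1+s[1:,4].argmax()
    cs=cv2.findContours((l==i).astype(np.uint8),0,1)[0][0][:,0]
    W=np.array([w(cam,a,.07)[:2] for a in cs],np.float32)
    print(cam,s[i],cv2.minAreaRect(W),cv2.boxPoints(cv2.minAreaRect(W)))
    # black mark inside hull
    hull=np.zeros_like(m);cv2.fillConvexPoly(hull,cv2.convexHull(cs),1)
    k=cv2.erode(hull,np.ones((3,3)))*(p.max(2)<70).astype(np.uint8)
    ys,xs=np.nonzero(k);print(len(xs),xs.mean(),ys.mean(),w(cam,(xs.mean(),ys.mean()),.07))
    yy,xx=np.nonzero(l==i);print("depth centre",w(cam,(xx.mean(),yy.mean()),depth=np.median(d[l==i])))
E
```

```text
top [ 213  174   52   54 2104] ((0.45515406131744385, 0.20258045196533203), (0.13298451900482178, 0.12647569179534912), 11.739933967590332) [[0.3772 0.251 ]
 [0.4029 0.1271]
 [0.5331 0.1542]
 [0.5074 0.278 ]]
39 241.23076923076923 217.15384615384616 [0.4081 0.1918 0.07  ]
depth centre [0.4548 0.2029 0.0711]
side [ 252  215   68   31 1452] ((0.4538573920726776, 0.20277363061904907), (0.13360664248466492, 0.13000087440013885), 12.055791854858398) [[0.375  0.2524]
 [0.4021 0.1253]
 [0.5328 0.1532]
 [0.5056 0.2803]]
37 307.86486486486484 230.51351351351352 [0.4072 0.1887 0.07  ]
depth centre [0.452  0.2088 0.0706]
```

```bash
python3 -m pendant '[[0,0.0268,-0.0319,0,6.6],[0,0.0268,-0.0319,0,0],[0,0.0268,-0.0319,0,0],[0,0.0268,-0.0319,0,0],[0,0.0268,-0.0319,0,0],[0,0.0268,-0.0319,0,0],[0,0.0268,-0.0319,0,0],[0,0.0268,-0.0319,0,0],[0,0.0268,-0.0319,0,0],[0,0.0268,-0.0319,0,0],[0,0.0268,-0.0319,0,0],[0,0.0268,-0.0319,0,0]]'
```

```text
t: 2.1
eef_pos: [0.4459, -0.1958, 0.4052]
tool_rot: [0.0, 0.995, 0.103, 0.0]
contact_force: [0.9, -0.2, -0.1]
gripper_width: 0.002
grasp_force: 0.0
```

```bash
python3 -m pendant '[[0,0.0042,-0.0388,0,0],[0,0.0042,-0.0388,0,0],[0,0.0042,-0.0388,0,0],[0,0.0042,-0.0388,0,0],[0,0.0042,-0.0388,0,0],[0,0.0042,-0.0388,0,0],[0,0.0042,-0.0388,0,0],[0,0.0042,-0.0388,0,0],[0,0.0042,-0.0388,0.02,0],[0,0.0042,-0.0388,0.04,0],[0,0,0,0.04,0],[0,0,0,0.02,0]]'
python3 - <<'E'
from h import *
for c in("side","top"):
    p,d=bot.read_camera(c);cv2.imwrite(f"pics/{c}1.png",p)
    u,v=(280,220) if c=="side" else (240,200)
    print(bot.get_obs()["eef_pos"]);cv2.imwrite(f"pics/{c}1c.png",cv2.resize(p[v-80:v+70,u-100:u+100],None,fx=3,fy=3))
E
```

```text
t: 3.1
eef_pos: [0.4067, 0.1803, 0.2932]
tool_rot: [-0.0, 0.994, 0.105, -0.001]
contact_force: [-0.7, -1.0, 0.2]
gripper_width: 0.001
grasp_force: 0.0
[0.40602781 0.17863042 0.2907835 ]
[0.4066688  0.17840865 0.29306471]
```

View pics/side1c.png

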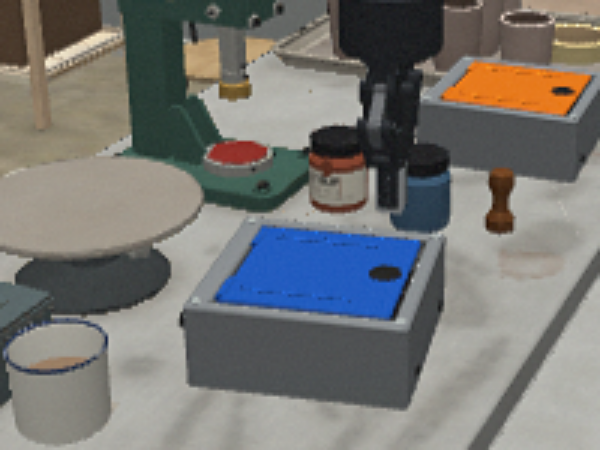

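The side view shows the fingertips about 50 mm above the cover, near the press mark (crop pixel 385,273). I correct by 14 mm to the left, then press gradually.

```bash
python3 -m pendant '[[0,0.004,-0.0134,0.02,0],[0,0,0,0.02,0],[0,0,0,0.005,0],[0,0,0,0.003,0],[0,0,0,0.003,0],[0,0,0,0.003,0],[0,0,0,0,0]]'
```

```text
t: 3.78
eef_pos: [0.4098, 0.1926, 0.2426]
tool_rot: [-0.0, 0.995, 0.103, 0.001]
contact_force: [1.0, -0.4, 1.8]
gripper_width: -0.0
grasp_force: 0.5
```

```bash
python3 -m pendant '[[0,0,0,0.003,0],[0,0,0,0.003,0],[0,0,0,0,0]]'
```

```text
t: 4.03
eef_pos: [0.41, 0.1928, 0.2366]
tool_rot: [0.0, 0.995, 0.103, 0.001]
contact_force: [-1.1, -2.0, 13.5]
gripper_width: -0.002
grasp_force: 6.8
```

On the stop (13.5 N). I release upward quickly and wait for the cover to open.

```bash
python3 -m pendant '[[0,0,0,-0.03,0],[0,0,0,-0.04,0],[0,0,0,-0.04,0],[0,0,0,-0.04,0],[0,0,0,-0.035,0],[0,0,0,0,0],[0,0,0,0,0],[0,0,0,0,0],[0,0,0,0,0],[0,0,0,0,0],[0,0,0,0,0],[0,0,0,0,0]]'
python3 - <<'E'
from h import *
np.set_printoptions(precision=4,suppress=True)
for c in("side","top"):
    p,d=bot.read_camera(c);u,v=(280,220) if c=="side" else (240,200)
    cv2.imwrite(f"pics/{c}2c.png",cv2.resize(p[v-80:v+70,u-100:u+100],None,fx=3,fy=3))
    for r in bot.pinpoint("rocker_green",c)[:2]: print(c,r["score"],r["at"],w(c,r["at"],.051))
E
```

```text
t: 5.03
eef_pos: [0.4091, 0.1927, 0.42]
tool_rot: [0.0, 0.995, 0.103, -0.001]
contact_force: [-0.3, 0.1, 0.7]
gripper_width: 0.0
grasp_force: 0.0
side 0.67 [299.4, 230.4] [0.4408 0.1631 0.051 ]
side 0.65 [261.4, 226.3] [0.5347 0.1808 0.051 ]
top 0.44 [241.7, 206.0] [0.442  0.1949 0.051 ]
```

View pics/side2c.png

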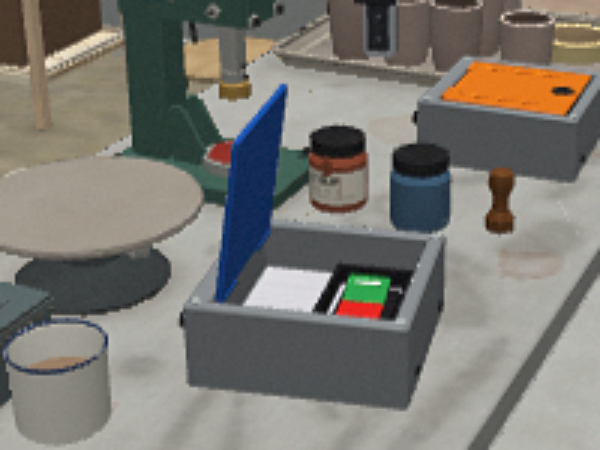

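The cover stands open; the green half is at crop (368,288), red in front of it. Quick check of the green spot by colour.

```bash
python3 - <<'E'
from h import *
for c in("side","top"):
    p,d=bot.read_camera(c);hsv=cv2.cvtColor(p,cv2.COLOR_BGR2HSV);m=cv2.inRange(hsv,(45,130,60),(80,255,255))
    k=np.zeros_like(m);u,v=(302,236) if c=="side" else (242,210);k[v-22:v+22,u-22:u+22]=1
    ys,xs=np.nonzero(m*k);print(c,len(xs),xs.mean() if len(xs) else 0,ys.mean() if len(xs) else 0)
    if len(xs): print(w(c,(xs.mean(),ys.mean()),.049))
E
```

```text
side 109 302.0 235.89908256880733
[0.42511283 0.18240371 0.049     ]
top 5 250.6 205.8
[0.44328947 0.17045557 0.049     ]
```

```bash
python3 -m pendant '[[0,0.015,0.0235,0.01,0],[0,0,0,0.04,0],[0,0,0,0.04,0],[0,0,0,0.04,0],[0,0,0,0.035,0],[0,0,0,0.025,0],[0,0,0,0.003,0],[0,0,0,0.003,0],[0,0,0,0.003,0],[0,0,0,0,0]]'
```

```text
t: 6.17
eef_pos: [0.4293, 0.1732, 0.223]
tool_rot: [-0.0, 0.995, 0.103, 0.001]
contact_force: [-0.2, 0.1, 0.8]
gripper_width: 0.001
grasp_force: 0.4
```

```bash
python3 -m pendant '[[0,0,0,0.003,0],[0,0,0,0.003,0],[0,0,0,0,0]]'
```

```text
t: 6.42
eef_pos: [0.4294, 0.173, 0.2165]
tool_rot: [-0.0, 0.995, 0.103, 0.001]
contact_force: [1.2, 0.6, 3.1]
gripper_width: -0.001
grasp_force: 1.2
```

```bash
python3 -m pendant '[[0,0,0,0.002,0],[0,0,0,0.002,0],[0,0,0,0,0]]'
```

```text
t: 6.67
eef_pos: [0.4295, 0.1736, 0.2155]
tool_rot: [0.001, 0.995, 0.103, 0.002]
contact_force: [-11.4, -6.9, 49.7]
gripper_width: 0.001
grasp_force: 24.7
```

Firmly on the stop. I lift out and look.

```bash
python3 -m pendant '[[0,0,0,-0.02,0],[0,0,0,-0.04,0],[0,0,0,-0.04,0],[0,0,0,-0.04,0],[0,0,0,-0.04,0],[0,0,0,-0.035,0],[0,0,0,0,0]]'
python3 - <<'E'
from h import *
p,d=bot.read_camera("side");u,v=(280,220)
cv2.imwrite("pics/side3c.png",cv2.resize(p[v-80:v+70,u-100:u+100],None,fx=3,fy=3))
E
```

```text
t: 7.25
eef_pos: [0.43, 0.1742, 0.434]
tool_rot: [-0.001, 0.995, 0.103, 0.006]
contact_force: [0.4, 0.6, -0.3]
gripper_width: 0.003
grasp_force: 0.0
```

View pics/side3c.png

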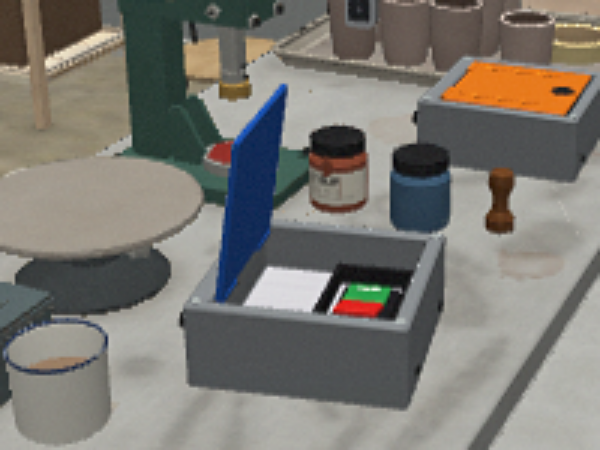

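The rocker is on: green is now low and red raised. Next I go over and behind the cover.

```bash
python3 -m pendant '[[0,0.03,-0.006,0,0],[0,0.03,-0.006,0,0],[0,0.03,-0.006,0,0],[0,0.03,-0.006,0,0],[0,0,0,0,0],[0,0,0,0.04,0],[0,0,0,0.04,0],[0,0,0,0,0]]'
python3 - <<'E'
from h import *
e=np.array(bot.get_obs()["eef_pos"]);v=e[:2]-[.4574,.2033]
print("box x,y",v@[.979,.2045],v@[-.2045,.979],"tip z",e[2]-.173)
p,d=bot.read_camera("side");u,v=(280,220)
cv2.imwrite("pics/side4c.png",cv2.resize(p[v-100:v+70,u-100:u+100],None,fx=3,fy=3))
E
```

```text
t: 7.97
eef_pos: [0.5383, 0.2188, 0.3388]
tool_rot: [0.002, 0.995, 0.103, -0.007]
contact_force: [-1.2, -1.1, -0.8]
gripper_width: 0.005
grasp_force: 0.0
box x,y 0.08232788190471521 -0.0013426946073773229 tip z 0.16582470630801172
```

View pics/side4c.png

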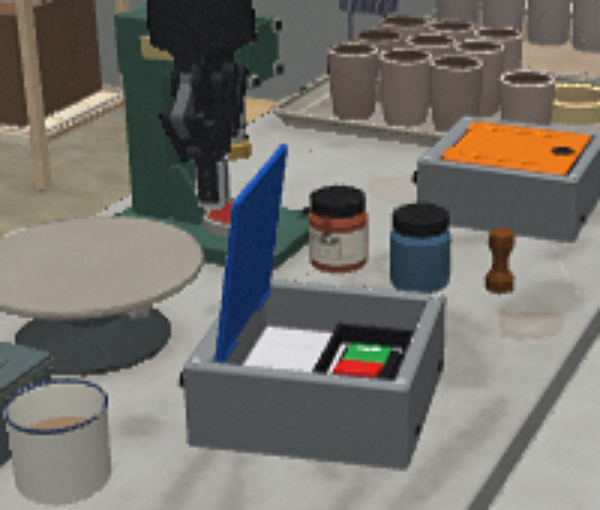

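The fingertips are behind the cover (crop 210,200), lower than planned. I let it settle and re-read.

```bash
python3 -m pendant '[[0,0,0,0,0],[0,0,0,0,0]]'
```

```text
t: 8.18
eef_pos: [0.5417, 0.2214, 0.3491]
tool_rot: [-0.0, 0.995, 0.103, 0.001]
contact_force: [-1.0, 1.4, 0.1]
gripper_width: 0.001
grasp_force: 0.0
```

```bash
python3 -m pendant '[[0,-0.0135,0,-0.002,0],[0,-0.014,0,-0.001,0],[0,-0.0095,0,0.002,0],[0,-0.0095,0,0.002,0],[0,-0.008,0,0.003,0],[0,-0.008,0,0.003,0],[0,-0.0075,0,0.0043,0],[0,-0.0075,0,0.0043,0],[0,-0.0068,0,0.0053,0],[0,-0.0068,0,0.0053,0],[0,0,0,0,0],[0,0,0,0,0]]'
python3 - <<'E'
from h import *
e=np.array(bot.get_obs()["eef_pos"]);v=e[:2]-[.4574,.2033]
print("box x,y",v@[.979,.2045],v@[-.2045,.979],"tip z",e[2]-.173)
p,d=bot.read_camera("side");u,v=(280,220)
cv2.imwrite("pics/side5c.png",cv2.resize(p[v-100:v+70,u-100:u+100],None,fx=3,fy=3))
E
```

```text
t: 9.18
eef_pos: [0.4516, 0.202, 0.3201]
tool_rot: [0.0, 0.995, 0.103, -0.001]
contact_force: [1.1, 0.1, 2.2]
gripper_width: 0.004
grasp_force: 0.7
box x,y -0.005968010474066119 -4.997663856627973e-05 tip z 0.14708477558879735
```

View pics/side5c.png

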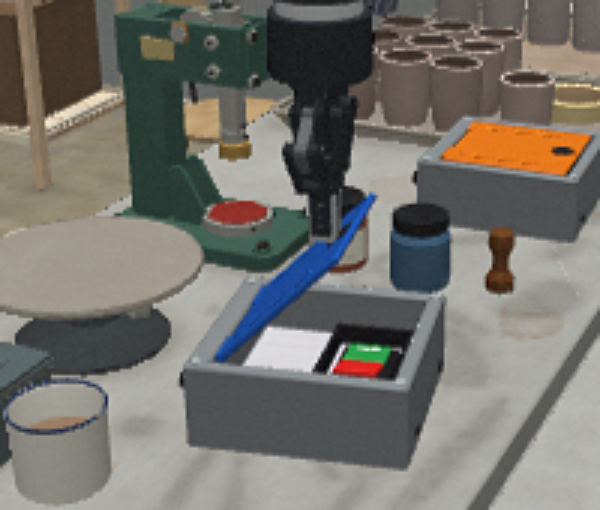

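The cover is following, about 45° open, and the tip is well on it. Continuing down the arc.

```bash
python3 -m pendant '[[0,-0.0055,0,0.004,0],[0,-0.0055,0,0.004,0],[0,-0.005,0,0.007,0],[0,-0.005,0,0.007,0],[0,-0.004,0,0.008,0],[0,-0.004,0,0.008,0],[0,-0.003,0,0.008,0],[0,-0.003,0,0.008,0],[0,-0.002,0,0.006,0],[0,-0.002,0,0.006,0],[0,0,0,0,0],[0,0,0,0,0]]'
python3 - <<'E'
from h import *
e=np.array(bot.get_obs()["eef_pos"]);v=e[:2]-[.4574,.2033]
print("box x,y",v@[.979,.2045],v@[-.2045,.979],"tip z",e[2]-.173)
E
```

```text
t: 10.23
eef_pos: [0.4133, 0.194, 0.2541]
tool_rot: [0.0, 0.995, 0.103, -0.001]
contact_force: [-0.8, -0.3, 1.5]
gripper_width: 0.001
grasp_force: 0.7
box x,y -0.04506958028257847 -4.146814255543856e-05 tip z 0.08107798241689368
```

```bash
python3 -m pendant '[[0,-0.003,0,0.005,0],[0,0,0,0.004,0],[0,0,0,0.003,0],[0,0,0,0.003,0],[0,0,0,0.002,0],[0,0,0,0,0],[0,0,0,0,0]]'
```

```text
t: 10.82
eef_pos: [0.411, 0.1938, 0.2376]
tool_rot: [0.0, 0.995, 0.103, -0.0]
contact_force: [-0.5, -0.2, 2.3]
gripper_width: 0.005
grasp_force: 1.3
```

```bash
python3 -m pendant '[[0,0,0,0.002,0],[0,0,0,0,0],[0,0,0,0,0]]'
```

```text
t: 11.07
eef_pos: [0.411, 0.1939, 0.2365]
tool_rot: [0.0, 0.995, 0.103, 0.0]
contact_force: [-4.7, -1.7, 16.0]
gripper_width: -0.004
grasp_force: 8.2
```

Firmly on the stop. I release slowly and go clear.

```bash
python3 -m pendant '[[0,0,0,-0.004,0],[0,0,0,-0.006,0],[0,0,0,-0.02,0],[0,0,0,-0.04,0],[0,0,0,-0.04,0],[0,0,0,-0.04,0],[0,0,0,-0.03,0],[0,0,0,0,0],[0,0,0,0,0],[0,0,0,0,0],[0,0,0,0,0],[0,0,0,0,0]]'
python3 - <<'E'
from h import *
p,d=bot.read_camera("side")
cv2.imwrite("pics/side6c.png",cv2.resize(p[110:300,170:400],None,fx=3,fy=3))
s=bot.get_obs();print(s["t"],np.abs(s["joint_vel"]).max())
E
```

```text
t: 12.07
eef_pos: [0.4106, 0.1933, 0.4142]
tool_rot: [0.0, 0.995, 0.103, -0.002]
contact_force: [-0.1, 0.2, 0.2]
gripper_width: 0.0
grasp_force: 0.0
12.1167 0.006209522923119292
```

View pics/side6c.png

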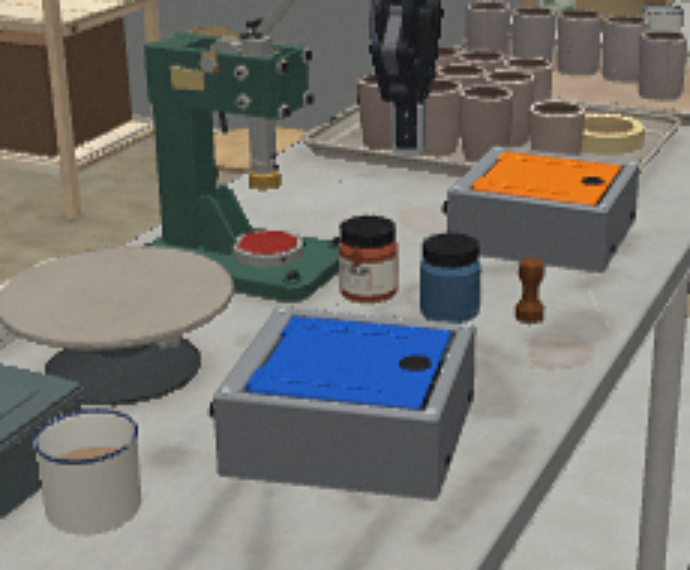

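The cover is latched shut (crop 350,360), the bystanders are in place and the arm is clear.

```bash
python3 -c "
from station import bot
print(bot.hand_in())"
```

```text
the job is handed in; nothing more can be done
None
```

The fan switch is on and the blue cover is latched shut again; the arm is clear, the orange box and the loose items look untouched in the last picture, and I handed the job in at about 12 s.

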